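# Lid the fruit box and snap its four tabs

### The job

Pick up the blue lid by its white grip bar and set it fully down on the white food box, slipping one end in under the shelf board, with its four orange tabs still open. Then press the tabs down one after another, all round the rim, until all four have snapped home against the box, including the one under the overhanging shelf board. Do not shift or knock over the sauce bottle, the red-lidded jar or the two spice jars.

Things in the scene. Friction and masses are not known exactly. Their poses are not given: they have to be found in the camera images.
- box_mouth (a point): Centre of the mouth of the white open food box that holds a lemon and a lime. It stands fixed on the worktop, 200 mm long (x axis) by 130 mm wide (y axis) by 75 mm high, walls 3 mm; this point is at rim height, 75 mm above the worktop. Its +x end is the one under the shelf board. Axes: z up.
- lid_seat (a point): Middle of the blue lid at the level of its plate's underside, which comes to lie on the box rim (then this point coincides with box_mouth). Plate 206 mm (x) by 136 mm (y), 10 mm thick; below it a plug 189 x 119 x 8 mm fits the box mouth with 2.5 mm play per side. Starts flat on the worktop, plug down, turned roughly a quarter turn from the box; symmetric, may go on either way round.
- lid_grip (a point): Middle of the white grip bar on top of the lid: the bar is 58 mm long along the lid's y, 14 mm thick along the lid's x and 16 mm high; this point lies 26 mm above lid_seat and 16 mm above the top of the lid plate; the bar's top is 10 mm above it. Axes are those of the lid.
- riser_edge (a point): Middle of the lower front edge, 215 mm up, of a fixed wooden shelf board over the box's +x end, about 86 mm along +x from the box's middle. Board 90 mm deep (+x), 290 mm wide (y), 14 mm thick, on thin legs 132 mm either side. The seated lid reaches 50 mm in under it, so bring the lid in from the -x side. The tab there is about 38 mm in: press it with a tool leaning back 35 to 45 degrees to -x.
- sauce_bottle: Tall sauce bottle with a green cap, 57 mm across and 210 mm high, loose, standing beyond the gap between box and lid; origin at the centre of its foot.
- red_jar: Glass jar with a red cap, 66 mm across and 100 mm high, loose, standing to the left of the lid; origin at the centre of its foot.
- spice_left: Spice jar with a red cap, 45 mm across and 106 mm high, loose, on the shelf board; origin at the centre of its foot.
- spice_right: Second spice jar like the first, loose, on the shelf board; origin at the centre of its foot.
- tab_a_press (a point): Point on the outer face of the orange snap tab at the lid's +x end, 20 mm out from its hinge along the tab; it moves with the tab. The tab is 48 mm wide, reaches 31 mm out from the hinge and is 4 mm thick; the hinge runs along the lid's edge, 2.5 mm outside the plate and 5 mm above lid_seat.
- tab_a (a joint): Snap tab at the lid's +x end: 0 = open, sticking out about 20 degrees up; its outer edge turns down to 1.85 = engaged, flat along the box wall. Over-centre: let go below 0.35 it springs open, about 0.4 to 0.6 it may stand still, beyond 0.7 it snaps home by itself and stays. At the press point it takes 2 to 3 N and goes over after 10 mm; push a blunt fingertip about 14 mm down.
- tab_b_press (a point): Point on the outer face of the orange snap tab at the middle of the lid's +y long side, 20 mm out from its hinge along the tab; it moves with the tab. The tab is 48 mm wide, reaches 31 mm out from the hinge and is 4 mm thick; the hinge runs along the lid's edge, 2.5 mm outside the plate and 5 mm above lid_seat.
- tab_b (a joint): Snap tab at the middle of the lid's +y long side: 0 = open, sticking out about 20 degrees up; its outer edge turns down to 1.85 = engaged, flat along the box wall. Over-centre: let go below 0.35 it springs open, about 0.4 to 0.6 it may stand still, beyond 0.7 it snaps home by itself and stays. At the press point it takes 2 to 3 N and goes over after 10 mm; push a blunt fingertip about 14 mm down.
- tab_c_press (a point): Point on the outer face of the orange snap tab at the lid's -x end, 20 mm out from its hinge along the tab; it moves with the tab. The tab is 48 mm wide, reaches 31 mm out from the hinge and is 4 mm thick; the hinge runs along the lid's edge, 2.5 mm outside the plate and 5 mm above lid_seat.
- tab_c (a joint): Snap tab at the lid's -x end: 0 = open, sticking out about 20 degrees up; its outer edge turns down to 1.85 = engaged, flat along the box wall. Over-centre: let go below 0.35 it springs open, about 0.4 to 0.6 it may stand still, beyond 0.7 it snaps home by itself and stays. At the press point it takes 2 to 3 N and goes over after 10 mm; push a blunt fingertip about 14 mm down.
- tab_d_press (a point): Point on the outer face of the orange snap tab at the middle of the lid's -y long side, 20 mm out from its hinge along the tab; it moves with the tab. The tab is 48 mm wide, reaches 31 mm out from the hinge and is 4 mm thick; the hinge runs along the lid's edge, 2.5 mm outside the plate and 5 mm above lid_seat.
- tab_d (a joint): Snap tab at the middle of the lid's -y long side: 0 = open, sticking out about 20 degrees up; its outer edge turns down to 1.85 = engaged, flat along the box wall. Over-centre: let go below 0.35 it springs open, about 0.4 to 0.6 it may stand still, beyond 0.7 it snaps home by itself and stays. At the press point it takes 2 to 3 N and goes over after 10 mm; push a blunt fingertip about 14 mm down.
- lid: The whole blue lid with its tabs, 0.4 to 0.6 kg in all; origin 8 mm below lid_seat, at the middle of the plug's underside.

How it is judged:
On the way:
1. the lid sits fully down on the box with all four tabs still open (horizontal distance between lid_seat and box_mouth below 0.006 m and z of lid_seat in the frame of box_mouth between -0.003 and 0.003 m and angle between the x axis of lid_seat and the x axis of box_mouth, either way round below 0.06 rad and angle between lid_seat's own z axis and vertical below 0.04 rad and value of joint each of tab_a, tab_b, tab_c, tab_d below 0.4 rad), for 0.2 s.
At the end, for the whole second after the job is handed in: The lid lies on the box rim (middle within 6 mm of the box's middle, height within 3 mm, turned less than 0.06 rad from it, level within 0.04 rad) and at rest; all four tab joints are beyond 1.5 rad; the sauce bottle, red-lidded jar and both spice jars stand upright (horizontal distance between lid_seat and box_mouth below 0.006 m and z of lid_seat in the frame of box_mouth between -0.003 and 0.003 m and angle between the x axis of lid_seat and the x axis of box_mouth, either way round below 0.06 rad and angle between lid_seat's own z axis and vertical below 0.04 rad and value of joint each of tab_a, tab_b, tab_c, tab_d above 1.5 rad and linear speed of lid below 0.02 m/s and angle between each of sauce_bottle, red_jar, spice_left, spice_right's own z axis and vertical below 0.1 rad); the robot touches nothing.
It fails at once if the sauce bottle is shifted more than 30 mm or tipped (distance of sauce_bottle from where it was at the start of the episode above 0.03 m or angle between sauce_bottle's own z axis and vertical above 0.4 rad).
It fails at once if the red-lidded jar is shifted more than 30 mm or tipped (distance of red_jar from where it was at the start of the episode above 0.03 m or angle between red_jar's own z axis and vertical above 0.4 rad).
It fails at once if a spice jar is shifted more than 30 mm or tipped (distance of spice_left from where it was at the start of the episode above 0.03 m or angle between spice_left's own z axis and vertical above 0.4 rad).
It fails at once if a spice jar is shifted more than 30 mm or tipped (distance of spice_right from where it was at the start of the episode above 0.03 m or angle between spice_right's own z axis and vertical above 0.4 rad).
It also fails if it takes over 69 s, if anything falls off the work surface, if the arm or the gripper's body presses on something with over 40 N, if the wrist force passes 120 N, or if a joint passes its speed limit or range.

### The arm

A 6-joint arm with a two-finger parallel gripper is mounted at the origin on a cart in front of the work surface, level with it; the furniture and walls round the work are solid. World frame = base frame: x ahead of the robot, y to its left, z up, the work surface at z = 0. Lengths are in m, angles in rad, forces in N, time in s.
With the tool pointing down it reaches from about 0.3 to 0.75 m from the base axis. Payload 8.5 kg.
Tool frame: the origin (TCP) lies at the very end of the fingers, on their centre line; the grasp point (between the pads) lies 19 mm behind it (bot.grip_depth is the distance from the TCP to the grasp point, in m); z points along the fingers, y is the line along which they close (so a half turn about z gives the same grasp; the last joint's range is limited). The gripper opens to 85 mm and grips with 20 to 120 N. Pads are 22 mm wide; open, the fingers measure 114 mm over their backs; the gripper's body (76 mm by 85 mm) begins 54 mm behind the grasp point. The pads swing forward as they close: fully open they stand 13 mm farther back than shut.
Start: joints at [-1.347, 0.381, 1.297, -0, 1.464, -0.215], TCP at [0.234, -0.498, 0.231] pointing down, gripper open.
Joint ranges: [-3.11, 3.11], [-0.89, 2.33], [0.22, 2.48], [-1.42, 4.56], [0.17, 2.85], [-2.88, 2.88]. Speed limits (rad/s): [2.39, 2.39, 3.14, 3.14, 3.14, 3.14].

### API

Orientations are given as [roll, pitch, yaw] about the fixed x, y, z axes, in that order (R = Rz(yaw) Ry(pitch) Rx(roll)).
In Python, from workcell import bot, viewer gives the robot as it stands.
- The arm moves only by the tool move_arm, never from a script. Its argument "steps" is one flat list of numbers, 7 for each row, row after row: the gripper command: -1 is fully open, 1 is shut, values between are in proportion, then the shift along the tool's x, y, z in m, then the turn, a rotation vector about the tool's x, y, z in rad. A call has 1 to 10 rows; each row is the pose to reach, as a shift and turn from the pose commanded when the call began, along the tool's axes at that moment; what a row does not reach only later rows make up. A row lasts 1/12 s, in which the tool goes at most 41.7 mm and 7.16 degrees, less where a joint would pass 70% of its speed; a pose out of reach is approached as far as the arm can. A call with a gripper value outside its range is refused whole. The fingers move at their own pace and stop on an object; the grip force is fixed at half the most. Time passes only in rows, so rows that repeat a pose let the fingers close. It gives the time, the measured TCP pose, the force, the opening and the grip force at its end, in the units of the state.
- bot.get_obs(): the state, without advancing time (a new reading comes with each control period).
- viewer.grab_frame(name): name is "scene" or "top"; returns a dict with "image" (480x640x3 uint8, red, green, blue), "range_z" (480x640 float32, m along the optical axis (not along the pixel's ray), 0 where there is no reading), "fx", "fy", "cx", "cy" (pixels), "xyz" and "orientation" of the camera in the world. Camera axes: x right, y down, z forward; pixel columns grow to the right and rows downward; lengths in m; the calibration is good to about 2 mm. A picture is of the moment at which its call begins.
- bot.close_job(): hands the job in; it is judged then, once.
The state is a dict: "clock": time; "joint_positions": joint angles; "joint_velocities": joint speeds; "effort": joint torques, N m; "position": TCP position; "orientation": TCP orientation; "ft_force": force on the tool from outside, world axes, zero at the start; "ft_torque": the same for the moment, N m; "width": finger opening in m; "grip_force": force on a finger pad.
Only numpy, scipy, OpenCV 4.12 (cv2) and the standard library are available. Lean on these libraries where they do the work, as an engineer would, in place of code of your own. Each camera call takes 0.05 s, during which the arm holds its last target. There are 200 camera calls.

## Working session

There is one attempt and no reset: what is moved stays moved. The work goes in short steps, Python scripts to look and compute and a tool call to move; the robot and the scene stay as the last step left them, time stands still between calls to the robot, and variables do not carry over. Pictures are saved under pics/ and viewed, at most 10 in all, crops included, and the job is handed in when it is done.

Besides the shell and the picture viewer there is one more tool, called after "Request:" by a JSON object that holds its "op" and its "data". move_arm: Moves the arm, as the interface text tells. Its arguments: {"type":"object","properties":{"steps":{"type":"array","items":{"type":"number"}}},"required":["steps"]}

```bash
mkdir -p pics; ls; cat > h.py <<'E'
import numpy as np, cv2
from scipy.spatial.transform import Rotation as Ro
from workcell import bot, viewer
def grab(n):
    f=viewer.grab_frame(n); f['R']=None
    o=np.array(f['orientation'],float)
    f['R']=o if o.shape==(3,3) else (Ro.from_euler('xyz',o).as_matrix() if o.size==3 else Ro.from_quat(o).as_matrix())
    return f
def cloud(f):
    v,u=np.mgrid[:480,:640]; z=f['range_z']
    P=np.stack([(u-f['cx'])/f['fx']*z,(v-f['cy'])/f['fy']*z,z],-1)
    return P@f['R'].T+np.array(f['xyz'])
def rel(p,rpy=None):
    "shift/turn in tool axes from current measured pose to world pose"
    o=bot.get_obs(); R=Ro.from_euler('xyz',o['orientation'])
    d=R.inv().apply(np.array(p)-o['position'])
    t=(R.inv()*Ro.from_euler('xyz',rpy)).as_rotvec() if rpy is not None else np.zeros(3)
    return np.round(d,4),np.round(t,4)
E
python3 - <<'E'
from h import *
o=bot.get_obs(); print(o)
for n in('scene','top'):
    f=grab(n); cv2.imwrite(f'pics/{n}0.png',f['image'][...,::-1]); print(n,f['xyz'],f['orientation'],f['fx'],f['cx'],f['cy']); 
    np.savez(f'{n}0.npz',P=cloud(f),im=f['image'],z=f['range_z'])
E
```

```text
pics
{'clock': 0.0, 'joint_positions': array([-1.34729209e+00,  3.81184859e-01,  1.29827380e+00, -6.64669796e-06,
        1.46358815e+00, -2.15284824e-01]), 'joint_velocities': array([-0.00087091,  0.00084096,  0.0006896 , -0.00043638,  0.00133114,
        0.00020543]), 'effort': array([ 1.75773705e-03, -4.48440063e+01, -2.31276333e+01, -6.35362994e-05,
        4.73681124e-03,  1.51320722e-05]), 'position': array([ 0.23360042, -0.4975984 ,  0.23071336]), 'orientation': array([-3.14017065e+00, -3.04190314e-04,  4.38789565e-01]), 'ft_force': array([-1.53836356, -0.08897665,  0.90034941]), 'ft_torque': array([-0.00701587, -0.0168321 ,  0.01077813]), 'grip_force': 0.0, 'width': 0.08554195932488667}
scene [-0.16774845  0.80228384  1.03439175] [-2.28373592  0.0037552  -2.3997967 ] 611.1550674290332 312.70414068935855 247.95615124237997
top [0.29120574 0.07053942 1.65783399] [-2.98276845 -0.01408965 -1.54289986] 537.6809413000225 315.09920749295406 238.9313895635339
```

View pics/scene0.png

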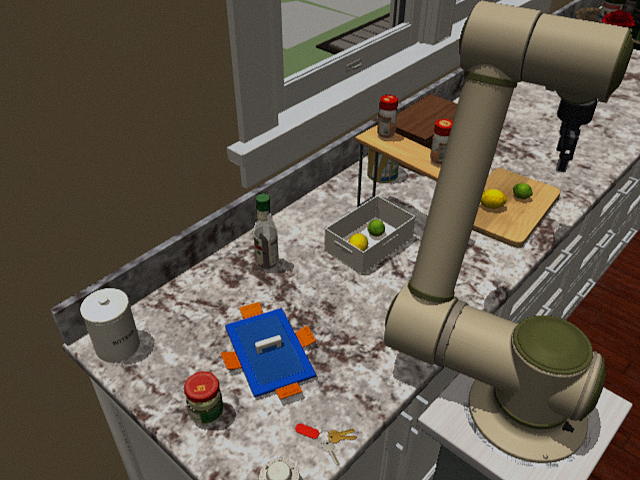

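View pics/top0.png

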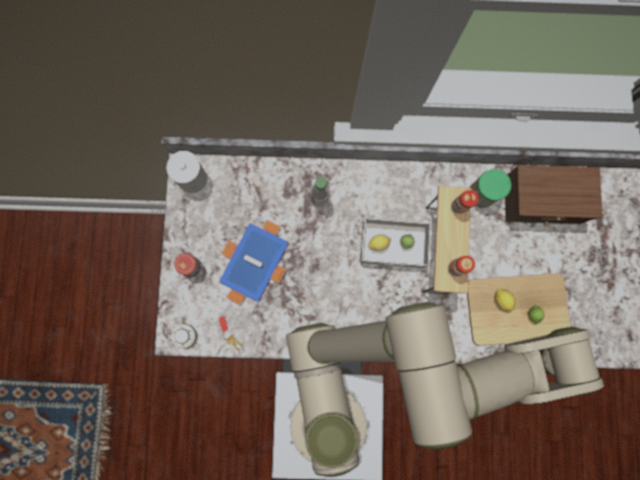

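The pictures show the lid at (254,262) in the top view, with its grip bar at (253,260). The box is at (395,244), and the shelf's front edge is at column 437. The bottle is at (320,190), the red jar at (186,265), and the spice jars at (467,201) and (463,266).

```bash
python3 - <<'E'
from h import *
for n in('top','scene'):
    d=np.load(f'{n}0.npz'); P,im,z=d['P'],d['im'],d['z']; 
    hsv=cv2.cvtColor(im,cv2.COLOR_RGB2HSV)
    H,S,V=hsv[...,0],hsv[...,1],hsv[...,2]; ok=z>0
    def rect(m,nm,zl,zh):
        m=m&ok&(P[...,2]>zl)&(P[...,2]<zh); q=P[m]
        if len(q)<8: print(n,nm,len(q)); return
        (c,s,a)=cv2.minAreaRect(q[:,:2].astype(np.float32)); 
        print(n,nm,len(q),np.round(c,4),np.round(s,4),round(a,2),'z',np.round(np.median(q[:,2]),4),'mean',np.round(q[:,:2].mean(0),4))
    X,Y=P[...,0],P[...,1]
    blue=(H>105)&(H<125)&(S>150)
    rect(blue&(Y>0),'lid',0.005,0.04)
    reg=(np.abs(X-P[blue&(Y>0)&ok][:,0].mean())<.07)&(np.abs(Y-P[blue&(Y>0)&ok][:,1].mean())<.07)
    rect(reg&(S<90),'bar',0.025,0.06)
    rect((H>5)&(H<16)&(S>180)&(Y>0.1),'tabs',0.005,0.05)
    rect((Y>-.35)&(Y<0.0)&(X>.4)&(X<.75)&(S<60),'rim',0.068,0.082)
    rect((Y>-.6)&(Y<-.15)&(X>.3)&(H>8)&(H<25)&(S>60),'shelf',0.215,0.24)
    rect((Y>-.6)&(Y<-.1)&(X>.3)&(X<.9),'spice',0.30,0.36)
    for nm,x0,x1,y0,y1,zl,zh in(('bottle',.6,.9,0,.2,.03,.23),('redjar',.4,.7,.35,.6,.05,.12)):
        rect((X>x0)&(X<x1)&(Y>y0)&(Y<y1),nm,zl,zh)
    print('table z',np.median(P[...,2][(X>.4)&(X<.8)&(Y>0)&(Y<.4)&ok]))
    for r in ([185,450,215,485],[250,450,282,478]):
        if n=='top': 
            a=P[r[0]:r[2],r[1]:r[3]].reshape(-1,3); a=a[(a[:,2]>.3)&(a[:,2]<.36)]; print('jar',len(a),a.mean(0) if len(a) else '')
E
```

```text
top lid 0
top bar 0
top tabs 0
top rim 283 [ 0.5399 -0.1877] [0.2017 0.2671] 87.67 z 0.0742 mean [ 0.5496 -0.1953]
top shelf 2268 [ 0.5339 -0.3144] [0.0913 0.2867] 87.53 z 0.2292 mean [ 0.5204 -0.3098]
top spice 3265 [ 0.7344 -0.4136] [0.4553 0.4723] 27.65 z 0.3317 mean [ 0.8069 -0.3678]
top bottle 2394 [0.7249 0.0992] [0.2412 0.1998] 0.45 z 0.1191 mean [0.8036 0.0922]
top redjar 561 [0.5639 0.4343] [0.2748 0.0662] 2.26 z 0.0983 mean [0.4948 0.4296]
table z 0.0019604082345273666
jar 311 [ 0.61911964 -0.32729921  0.33110032]
jar 315 [ 0.45261438 -0.31623445  0.3315908 ]
scene lid 4464 [0.2409 0.1922] [0.7216 0.2287] 12.03 z 0.0181 mean [0.4699 0.2488]
scene bar 228 [0.4783 0.2426] [0.0581 0.0173] 62.04 z 0.0414 mean [0.4769 0.2449]
scene tabs 993 [0.5812 0.2526] [0.4564 0.1916] 5.18 z 0.0199 mean [0.4783 0.2438]
scene rim 490 [ 0.575  -0.2148] [0.2633 0.1958] 87.87 z 0.0728 mean [ 0.546  -0.1855]
scene shelf 1864 [ 0.5493 -0.3134] [0.0968 0.2644] 86.79 z 0.2285 mean [ 0.5518 -0.3002]
scene spice 2841 [ 0.7347 -0.4127] [0.4471 0.4774] 26.95 z 0.3265 mean [ 0.7831 -0.3352]
scene bottle 6215 [0.7507 0.1003] [0.1998 0.1966] 89.73 z 0.1246 mean [0.799  0.0939]
scene redjar 1862 [0.5627 0.4403] [0.2782 0.0664] 3.23 z 0.0961 mean [0.5202 0.4427]
table z 0.0011396606668654385<stdin>:14: RuntimeWarning: Mean of empty slice.
  ret = ret.dtype.type(ret / rcount)
```

```bash
python3 - <<'E'
from h import *
D={n:np.load(f'{n}0.npz') for n in('top','scene')}
P,im=D['top']['P'],D['top']['im']; hsv=cv2.cvtColor(im,cv2.COLOR_RGB2HSV)
print(hsv[245,250],hsv[276,250],hsv[230,272],P[276,250],P[260,253])
def comp(n,m,seed):
    k,l=cv2.connectedComponents(m.astype(np.uint8)); v,u=seed
    L=l[v-3:v+4,u-3:u+4]; L=L[L>0]; 
    if len(L)==0: return None
    return D[n]['P'][l==np.bincount(L).argmax()]
def rect(q,nm):
    if q is None: print(nm,None); return
    c,s,a=cv2.minAreaRect(q[:,:2].astype(np.float32)); print(nm,len(q),np.round(c,4),np.round(s,4),round(a,2),'z',np.round(np.percentile(q[:,2],[5,50,95]),4))
for n,seeds in(('top',{'lid':(245,250),'box':(222,395),'bot':(190,320)}),('scene',{'lid':(350,260),'box':(222,345),'bot':(240,265)})):
    P,im,z=D[n]['P'],D[n]['im'],D[n]['z']; h=cv2.cvtColor(im,cv2.COLOR_RGB2HSV); X,Y,Z=[P[...,i] for i in range(3)]
    bl=(h[...,0]>100)&(h[...,0]<130)&(h[...,1]>100)&(Z<.05)
    rect(comp(n,bl,seeds['lid']),n+' lid')
    w=(Z>.03)&(Z<.06)&(h[...,1]<100)&(np.hypot(X-.477,Y-.245)<.05)
    rect(P[w],n+' bar')
    bx=(Z>.067)&(Z<.085)&(abs(X-.55)<.1)&(Y<-.05)&(Y>-.3)
    rect(comp(n,cv2.dilate(bx.astype(np.uint8),np.ones((3,3)))*bx,seeds['box']),n+' box')
    rect(P[(Z>.195)&(Z<.22)&(X>.6)&(X<.9)&(Y>0)&(Y<.2)],n+' botcap')
    rect(P[(Z>.05)&(Z<.14)&(X>.6)&(X<.79)&(Y>0)&(Y<.2)],n+' botbody')
    rect(P[(Z>.22)&(Z<.235)&(X>.35)&(X<.75)&(Y<-.2)&(Y>-.4)],n+' shelf')
    rect(P[(Z>.06)&(Z<.11)&(X>.4)&(X<.6)&(Y>.35)&(Y<.5)],n+' redjar')
E
```

```text
[108 127 162] [108 130 163] [ 13 147 186] [0.43399049 0.25006625 0.01795851] [0.48030175 0.2404768  0.04381572]
top lid 2651 [0.4789 0.2409] [0.1336 0.2023] 65.0 z [0.0124 0.0189 0.0252]
top bar 85 [0.48  0.241] [0.0585 0.0128] 65.14 z [0.0362 0.0442 0.0489]
top box 187 [ 0.547  -0.1887] [0.2015 0.1312] 86.99 z [0.0681 0.0738 0.0806]
top botcap 336 [0.7562 0.1057] [0.1873 0.1752] 89.6 z [0.1971 0.2091 0.2185]
top botbody 204 [0.6801 0.045 ] [0.0557 0.0486] 86.87 z [0.0588 0.1163 0.1372]
top shelf 2755 [ 0.5358 -0.3157] [0.0928 0.291 ] 86.72 z [0.2238 0.2291 0.2334]
top redjar 454 [0.4577 0.4302] [0.0622 0.0662] 3.64 z [0.0647 0.099  0.105 ]
scene lid 4536 [0.4779 0.2405] [0.1411 0.2096] 65.2 z [0.0144 0.0181 0.0216]
scene bar 215 [0.4783 0.2426] [0.0581 0.0173] 62.04 z [0.032  0.0419 0.0463]
scene box 545 [ 0.5461 -0.1866] [0.209  0.1363] 87.5 z [0.0678 0.0723 0.077 ]
scene botcap 778 [0.757  0.1023] [0.1987 0.1808] 88.57 z [0.1965 0.2079 0.2182]
scene botbody 712 [0.6744 0.0562] [0.0569 0.0393] 49.22 z [0.0555 0.0996 0.1352]
scene shelf 1734 [ 0.55   -0.3134] [0.0968 0.2657] 86.79 z [0.2228 0.2286 0.232 ]
scene redjar 1203 [0.4568 0.4341] [0.0646 0.066 ] 86.97 z [0.063  0.0978 0.1019]
```

```bash
python3 - <<'E'
from h import *
print(rel([.30,-.13,.30],[np.pi,0,np.radians(50)]))
E
```

```text
(array([ 0.2163, -0.3047, -0.0688]), array([-0.0012, -0.0006, -0.4339]))
```

Request:
{"op": "move_arm", "data": {"steps": [-1,0.022,-0.03,-0.03,0,0,0,-1,0.216,-0.305,-0.069,0,0,-0.434,-1,0.216,-0.305,-0.069,0,0,-0.434,-1,0.216,-0.305,-0.069,0,0,-0.434,-1,0.216,-0.305,-0.069,0,0,-0.434,-1,0.216,-0.305,-0.069,0,0,-0.434,-1,0.216,-0.305,-0.069,0,0,-0.434,-1,0.216,-0.305,-0.069,0,0,-0.434,-1,0.216,-0.305,-0.069,0,0,-0.434,-1,0.216,-0.305,-0.069,0,0,-0.434]}}

```text
clock: 0.93
position: [0.2994, -0.1257, 0.3011]
orientation: [3.141, -0.001, 0.876]
ft_force: [0.6, -1.2, 0.5]
width: 0.085
grip_force: 0.0
```

```bash
python3 - <<'E'
from h import *
print(bot.get_obs()['position'],bot.get_obs()['orientation'],rel([.479,.241,.10],[np.pi,0,np.radians(65)]))
E
```

```text
[ 0.29935212 -0.12568845  0.30106478] [ 3.14053999e+00 -9.69900103e-04  8.76245525e-01] (array([ 0.3965, -0.0969,  0.2013]), array([ 0.0012, -0.0008, -0.2582]))
```

Request:
{"op": "move_arm", "data": {"steps": [-1,0.396,-0.097,0.201,0,0,-0.258,-1,0.396,-0.097,0.201,0,0,-0.258,-1,0.396,-0.097,0.201,0,0,-0.258,-1,0.396,-0.097,0.201,0,0,-0.258,-1,0.396,-0.097,0.201,0,0,-0.258,-1,0.396,-0.097,0.201,0,0,-0.258,-1,0.396,-0.097,0.201,0,0,-0.258,-1,0.396,-0.097,0.201,0,0,-0.258,-1,0.396,-0.097,0.201,0,0,-0.258,-1,0.396,-0.097,0.201,0,0,-0.258]}}

```text
clock: 1.77
position: [0.465, 0.2073, 0.1148]
orientation: [-3.141, 0.0, 1.131]
ft_force: [1.0, -0.4, 0.9]
width: 0.0858
grip_force: 0.0
```

```bash
python3 - <<'E'
from h import *
print(bot.get_obs()['position'],bot.get_obs()['orientation'],rel([.479,.241,.023],[np.pi,0,np.radians(65)]))
E
```

```text
[0.46498367 0.20726354 0.11476596] [-3.14111310e+00  4.07219523e-04  1.13124780e+00] (array([ 0.0365, -0.0016,  0.0918]), array([-0.0005,  0.0004, -0.0032]))
```

Request:
{"op": "move_arm", "data": {"steps": [-1,0.036,-0.0016,0.03,0,0,-0.003,-1,0.036,-0.0016,0.03,0,0,-0.003,-1,0.036,-0.0016,0.04,0,0,-0.003,-1,0.036,-0.0016,0.04,0,0,-0.003]}}

```text
clock: 2.1
position: [0.4776, 0.2379, 0.0745]
orientation: [-3.139, 0.002, 1.134]
ft_force: [0.7, -0.7, -0.8]
width: 0.0854
grip_force: 0.0
```

```bash
python3 - <<'E'
from h import *
print(bot.get_obs()['position'],bot.get_obs()['orientation'],rel([.479,.241,.023],[np.pi,0,np.radians(65)]))
f=grab('scene'); cv2.imwrite('pics/s1.png',cv2.resize(f['image'][280:420,180:360,::-1],None,fx=4,fy=4,interpolation=cv2.INTER_CUBIC))
E
```

```text
[0.47761627 0.23790524 0.07454459] [-3.13925383e+00  2.20269449e-03  1.13419327e+00] (array([0.0035, 0.0001, 0.0515]), array([-0.0023,  0.0022, -0.0003]))
```

View pics/s1.png

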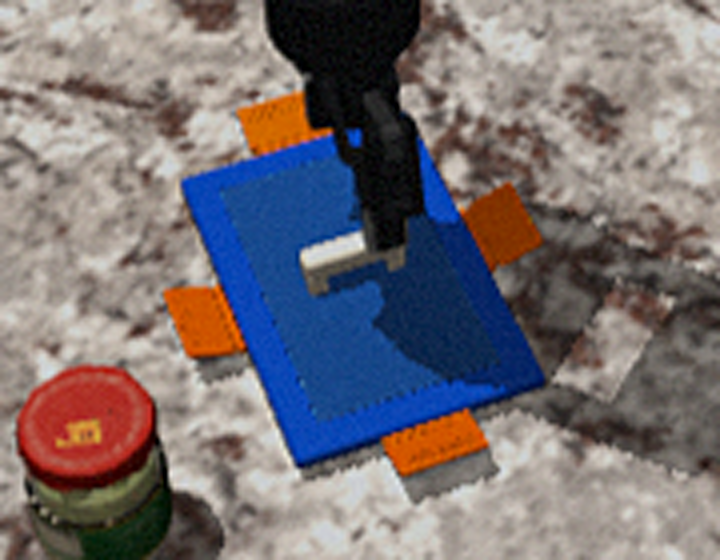

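The fingers stand above the bar at (350,250) and straddle it along its thin direction; all four tabs are open. I'll go down and grip.

Request:
{"op": "move_arm", "data": {"steps": [-1,0.003,0,0.03,0,0,0,-1,0.003,0,0.05,0,0,0,-1,0.003,0,0.051,0,0,0,-1,0.003,0,0.051,0,0,0,1,0.003,0,0.051,0,0,0,1,0.003,0,0.051,0,0,0,1,0.003,0,0.051,0,0,0,1,0.003,0,0.051,0,0,0,1,0.003,0,0.051,0,0,0,1,0.003,0,0.051,0,0,0]}}

```text
clock: 2.98
position: [0.4799, 0.2413, 0.0255]
orientation: [3.141, -0.0, 1.134]
ft_force: [-4.0, -6.1, 25.1]
width: 0.0128
grip_force: 54.1
```

Request:
{"op": "move_arm", "data": {"steps": [1,0,0,-0.005,0,0,0,1,0,0,-0.03,0,0,0,1,0,0,-0.06,0,0,0,1,0,0,-0.09,0,0,0,1,0,0,-0.12,0,0,0,1,0,0,-0.12,0,0,0,1,0,0,-0.12,0,0,0]}}

```text
clock: 3.57
position: [0.4801, 0.2413, 0.1459]
orientation: [3.14, -0.001, 1.134]
ft_force: [-1.6, -0.4, -4.8]
width: 0.0126
grip_force: 59.4
```

```bash
cat >> h.py <<'E'
def comp(m,seed=None):
    k,l,s,c=cv2.connectedComponentsWithStats(m.astype(np.uint8)); return l==1+np.argmax(s[1:,4])
def lidpose(n):
    f=grab(n); P=cloud(f); h=cv2.cvtColor(f['image'],cv2.COLOR_RGB2HSV)
    m=(h[...,0]>100)&(h[...,0]<130)&(h[...,1]>100)&(f['range_z']>0)&(P[...,0]>.2)&(P[...,2]<.3); m=comp(m); q=P[m]
    A=np.c_[q[:,:2],np.ones(len(q))]; co=np.linalg.lstsq(A,q[:,2],rcond=None)[0]
    c,s,a=cv2.minAreaRect(q[:,:2].astype(np.float32)); print(n,len(q),np.round(c,4),np.round(s,4),round(a,2),'ztop',np.round(np.median(q[:,2]),4),'slope',np.round(co[:2],3))
    return f,P
E
python3 - <<'E'
from h import *
print(bot.get_obs()['position'],bot.get_obs()['orientation'],rel([.43,.05,.15],[np.pi,0,np.radians(-3)]))
f,P=lidpose('scene'); g,_=lidpose('top')
a=f['image'][220:440,150:400]; b=g['image'][180:330,200:350]
cv2.imwrite('pics/s2.png',np.hstack([cv2.resize(a,(500,440)),cv2.resize(b,(300,440))])[...,::-1])
E
```

```text
[0.4800519  0.24127259 0.14587148] [ 3.14005022e+00 -1.23574022e-03  1.13390528e+00] (array([-0.1945,  0.0356, -0.0043]), array([ 6.0000e-04, -2.0000e-03,  1.1863e+00]))
scene 4296 [0.4696 0.2225] [0.1812 0.2106] 64.82 ztop 0.1382 slope [0.006 0.007]
top 421 [0.5158 0.167 ] [0.1144 0.0552] 6.57 ztop 0.1374 slope [-0.001  0.003]
```

View pics/s2.png

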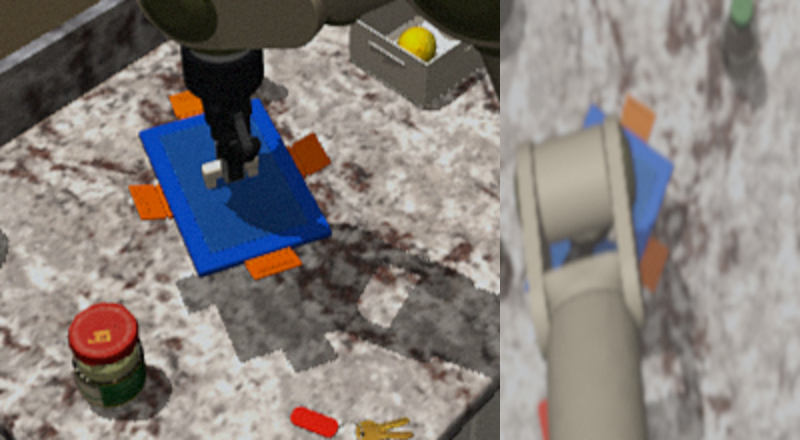

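Request:
{"op": "move_arm", "data": {"steps": [1,-0.1,0.018,-0.002,0,0,0.1,1,-0.195,0.036,-0.004,0,-0.002,1.187,1,-0.195,0.036,-0.004,0,-0.002,1.187,1,-0.195,0.036,-0.004,0,-0.002,1.187,1,-0.195,0.036,-0.004,0,-0.002,1.187,1,-0.195,0.036,-0.004,0,-0.002,1.187,1,-0.195,0.036,-0.004,0,-0.002,1.187,1,-0.195,0.036,-0.004,0,-0.002,1.187,1,-0.195,0.036,-0.004,0,-0.002,1.187,1,-0.195,0.036,-0.004,0,-0.002,1.187]}}

```text
clock: 4.5
position: [0.4291, 0.0493, 0.1476]
orientation: [3.141, 0.005, -0.06]
ft_force: [0.0, 0.3, -4.5]
width: 0.0123
grip_force: 59.5
```

```bash
python3 - <<'E'
from h import *
print(bot.get_obs()['position'],bot.get_obs()['orientation'],rel([.547,-.08,.135],[np.pi,0,np.radians(-2.8)]))
lidpose('scene')
E
```

```text
[0.42914741 0.0492757  0.14756259] [ 3.14088865  0.00524065 -0.05988157] (array([0.1254, 0.122 , 0.012 ]), array([ 0.0007,  0.0052, -0.011 ]))
scene 3526 [0.4273 0.0509] [0.209  0.1368] 86.27 ztop 0.14 slope [-0.005  0.001]
```

Request:
{"op": "move_arm", "data": {"steps": [1,0.125,0.122,0.012,0,0.005,-0.011,1,0.125,0.122,0.012,0,0.005,-0.011,1,0.125,0.122,0.012,0,0.005,-0.011,1,0.125,0.122,0.012,0,0.005,-0.011,1,0.125,0.122,0.012,0,0.005,-0.011,1,0.125,0.122,0.012,0,0.005,-0.011]}}

```text
clock: 5.05
position: [0.5491, -0.0813, 0.1347]
orientation: [3.141, -0.001, -0.043]
ft_force: [-2.1, 0.5, -5.3]
width: 0.0123
grip_force: 59.9
```

```bash
python3 - <<'E'
from h import *
print(bot.get_obs()['position'],bot.get_obs()['orientation'],rel([.548,-.188,.125],[np.pi,0,np.radians(-2.8)]))
lidpose('scene')
E
```

```text
[ 0.54913067 -0.08130638  0.13468286] [ 3.14118022e+00 -7.00264346e-04 -4.27785377e-02] (array([0.0034, 0.1066, 0.0097]), array([ 0.0004, -0.0007,  0.0061]))
scene 2382 [ 0.5471 -0.0788] [0.2073 0.1375] 86.89 ztop 0.1271 slope [ 0.005 -0.005]
```

Request:
{"op": "move_arm", "data": {"steps": [1,0.003,0.035,0.005,0,0,0.006,1,0.003,0.07,0.0097,0,0,0.006,1,0.0034,0.107,0.0097,0,0,0.006,1,0.0034,0.107,0.0097,0,0,0.006,1,0.0034,0.107,0.0097,0,0,0.006,1,0.0034,0.107,0.0097,0,0,0.006]}}

```text
clock: 5.6
position: [0.5465, -0.1849, 0.1269]
orientation: [-3.141, -0.002, -0.047]
ft_force: [-0.1, 0.3, -3.9]
width: 0.0125
grip_force: 60.3
```

```bash
python3 - <<'E'
from h import *
print(bot.get_obs()['position'],bot.get_obs()['orientation'],rel([.548,-.188,.0925],[np.pi,0,np.radians(-2.8)]))
f,_=lidpose('scene');g=grab('top')
a=f['image'][120:330,270:520]; b=g['image'][180:310,310:490]
cv2.imwrite('pics/s3.png',np.hstack([cv2.resize(a,(460,400)),cv2.resize(b,(340,400))])[...,::-1])
E
```

```text
[ 0.54645891 -0.18489819  0.12691871] [-3.14125990e+00 -1.70805183e-03 -4.69616222e-02] (array([0.0016, 0.003 , 0.0344]), array([-0.0003, -0.0017,  0.0019]))
scene 1421 [ 0.5478 -0.146 ] [0.1386 0.1372] 87.61 ztop 0.1193 slope [0.01  0.009]
```

View pics/s3.png

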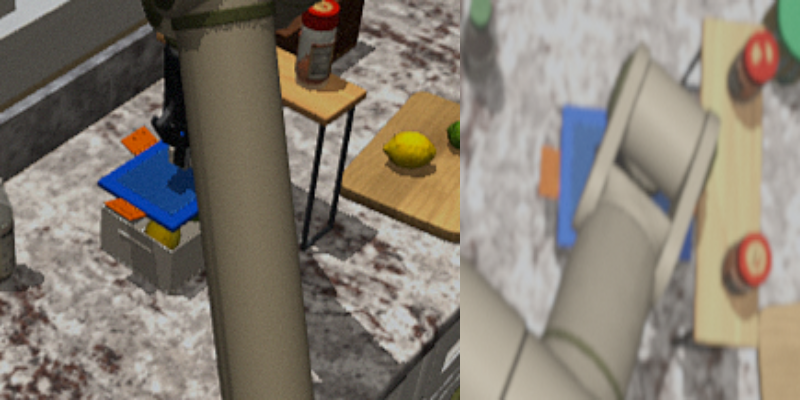

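The lid hangs over the box with all its tabs open. The scene view has it at (150,180) and the top view shows one end under the shelf, clear of the spice jars. I'll lower it and watch the force.

Request:
{"op": "move_arm", "data": {"steps": [1,0.0016,0.003,0.01,0,-0.001,0.002,1,0.0016,0.003,0.02,0,-0.001,0.002,1,0.0016,0.003,0.026,0,-0.001,0.002,1,0.0016,0.003,0.03,0,-0.001,0.002,1,0.0016,0.003,0.03,0,-0.001,0.002,1,0.0016,0.003,0.03,0,-0.001,0.002]}}

```text
clock: 6.2
position: [0.5485, -0.1891, 0.0969]
orientation: [3.141, -0.001, -0.05]
ft_force: [-1.0, 0.5, -4.4]
width: 0.0123
grip_force: 60.2
```

```bash
python3 - <<'E'
from h import *
o=bot.get_obs();print(o['position'],o['orientation'],o['ft_force'],o['ft_torque'],rel([.548,-.188,.0925],[np.pi,0,np.radians(-2.8)]))
E
```

```text
[ 0.54850225 -0.18910567  0.09690093] [ 3.14130288e+00 -1.03652030e-03 -5.01934205e-02] [-0.96243721  0.51658749 -4.42753524] [ 0.07524037  0.44611354 -0.12250372] (array([-0.0006, -0.0011,  0.0044]), array([ 0.0003, -0.001 , -0.0013]))
```

Request:
{"op": "move_arm", "data": {"steps": [1,0,0,0.003,0,0,0,1,0,0,0.005,0,0,0,1,0,0,0.006,0,0,0,1,0,0,0.006,0,0,0]}}

```text
clock: 6.53
position: [0.5484, -0.1894, 0.0926]
orientation: [3.14, -0.002, -0.05]
ft_force: [-7.4, 1.9, 6.1]
width: 0.0126
grip_force: 61.6
```

Request:
{"op": "move_arm", "data": {"steps": [-0.3,0,0,0,0,0,0,-0.3,0,0,0,0,0,0,-0.3,0,0,0,0,0,0,-0.3,0,0,-0.01,0,0,0,-0.3,0,0,-0.04,0,0,0,-0.3,0,0,-0.08,0,0,0,-0.3,0,0,-0.12,0,0,0,-0.3,0,0,-0.15,0,0,0,-0.3,0,0,-0.15,0,0,0]}}

```text
clock: 7.28
position: [0.5503, -0.1901, 0.2492]
orientation: [3.134, -0.014, -0.05]
ft_force: [-0.3, 0.1, -0.7]
width: 0.0553
grip_force: 0.0
```

```bash
python3 - <<'E'
from h import *
o=bot.get_obs();print(o['position'],o['orientation'],o['ft_force'],o['joint_positions'],rel([.43,.0,.25],[np.pi,0,np.radians(-2.8)]))
lidpose('scene')
E
```

```text
[ 0.55034126 -0.19013232  0.24922891] [ 3.13437308 -0.01431187 -0.04993206] [-0.32140093  0.06786534 -0.71922903] [-5.35974888e-01  4.19449743e-01  1.18269517e+00  3.02040355e-04
  1.52342098e+00  1.08479328e+00] (array([-0.1297, -0.1839, -0.004 ]), array([ 0.0072, -0.0143, -0.0011]))
scene 1846 [ 0.5473 -0.1833] [0.2041 0.1409] 86.05 ztop 0.085 slope [-0.    -0.007]
```

```bash
cat >> h.py <<'E'
C=np.array([.547,-.1885]); a=np.radians(-92.86); ex=np.array([np.cos(a),np.sin(a)]); ey=np.array([-ex[1],ex[0]])
def bp(u,v,z): return np.r_[C+u*ex+v*ey,z]
Y0=[np.pi,0,a+np.pi/2]
E
python3 - <<'E'
from h import *
print(rel(bp(-.1255,0,.12),Y0))
E
```

```text
(array([-0.0038, -0.1272,  0.125 ]), array([ 0.0048, -0.0098, -0.0001]))
```

Request:
{"op": "move_arm", "data": {"steps": [1,-0.002,-0.04,0.02,0,0,0,1,-0.003,-0.08,0.05,0,0,0,1,-0.0038,-0.11,0.09,0,0,0,1,-0.0038,-0.127,0.125,0,0,0,1,-0.0038,-0.127,0.125,0,0,0,1,-0.0038,-0.127,0.125,0,0,0,1,-0.0038,-0.127,0.125,0,0,0]}}

```text
clock: 7.92
position: [0.5512, -0.0622, 0.1159]
orientation: [3.141, -0.001, -0.049]
ft_force: [1.0, -0.2, 0.8]
width: 0.0
grip_force: 0.0
```

```bash
python3 - <<'E'
from h import *
print(rel(bp(-.1255,0,.072),Y0))
f,_=lidpose('scene')
cv2.imwrite('pics/s4.png',cv2.resize(f['image'][150:300,290:450,::-1],None,fx=4,fy=4,interpolation=cv2.INTER_CUBIC))
E
```

```text
(array([0.002 , 0.0008, 0.0439]), array([ 0.0008, -0.0009,  0.0006]))
scene 992 [ 0.5635 -0.1381] [0.0796 0.1947] 46.42 ztop 0.085 slope [0.058 0.06 ]
```

View pics/s4.png

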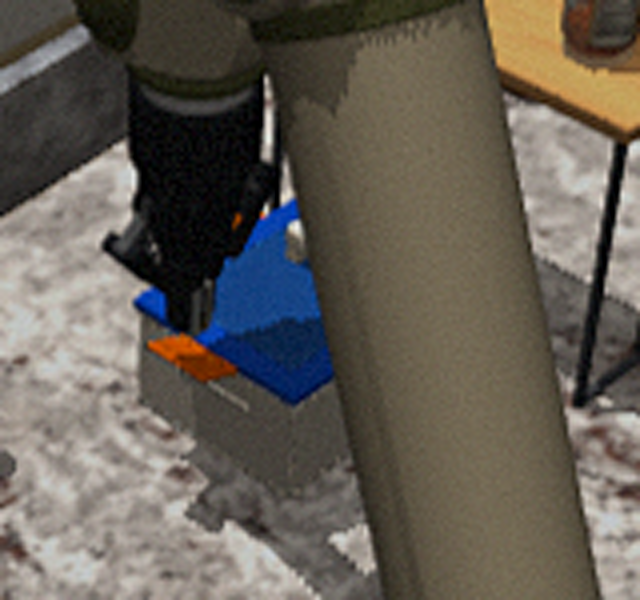

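The lid sits flat on the rim, and the shut fingertip at (195,325) is just above the orange end tab at (190,355). I'll press it down.

Request:
{"op": "move_arm", "data": {"steps": [1,0.002,0.001,0.012,0,0,0,1,0.002,0.001,0.022,0,0,0,1,0.002,0.001,0.028,0,0,0,1,0.002,0.001,0.033,0,0,0,1,0.002,0.001,0.038,0,0,0,1,0.002,0.001,0.042,0,0,0,1,0.002,0.001,0.044,0,0,0,1,0.002,0.001,0.044,0,0,0]}}

```text
clock: 8.63
position: [0.5531, -0.0635, 0.0718]
orientation: [3.141, -0.001, -0.05]
ft_force: [-0.7, -0.2, -0.8]
width: -0.0001
grip_force: 0.0
```

```bash
python3 - <<'E'
from h import *
print(rel(bp(-.1255,0,.125),Y0), rel(bp(-.06,-.17,.15),Y0),rel(bp(0,-.091,.12),Y0))
E
```

```text
(array([ 0.0002, -0.0003, -0.0532]), array([ 0.0009, -0.0014, -0.0003])) (array([-0.1698,  0.0653, -0.0784]), array([ 0.0009, -0.0014, -0.0003])) (array([-0.0908,  0.1252, -0.0482]), array([ 0.0009, -0.0014, -0.0003]))
```

Request:
{"op": "move_arm", "data": {"steps": [1,0,0,-0.03,0,0,0,1,0,0,-0.058,0,0,0,1,-0.03,0.03,-0.058,0,0,0,1,-0.06,0.06,-0.058,0,0,0,1,-0.09,0.1,-0.055,0,0,0,1,-0.091,0.125,-0.048,0,0,0,1,-0.091,0.125,-0.048,0,0,0,1,-0.091,0.125,-0.048,0,0,0]}}

```text
clock: 9.3
position: [0.4556, -0.1849, 0.1202]
orientation: [3.141, -0.002, -0.053]
ft_force: [-0.1, 0.2, 0.2]
width: -0.0002
grip_force: 0.0
```

```bash
python3 - <<'E'
from h import *
print(bot.get_obs()['position'],rel(bp(0,-.091,.072),Y0))
g=grab('top'); f=grab('scene')
a=f['image'][150:300,290:450]; b=g['image'][180:300,310:450]
cv2.imwrite('pics/s5.png',np.hstack([cv2.resize(a,(400,400)),cv2.resize(b,(400,400))])[...,::-1])
E
```

```text
[ 0.45563943 -0.18490745  0.12022813] (array([ 0.0003, -0.001 ,  0.0482]), array([ 0.0009, -0.0023, -0.0034]))
```

View pics/s5.png

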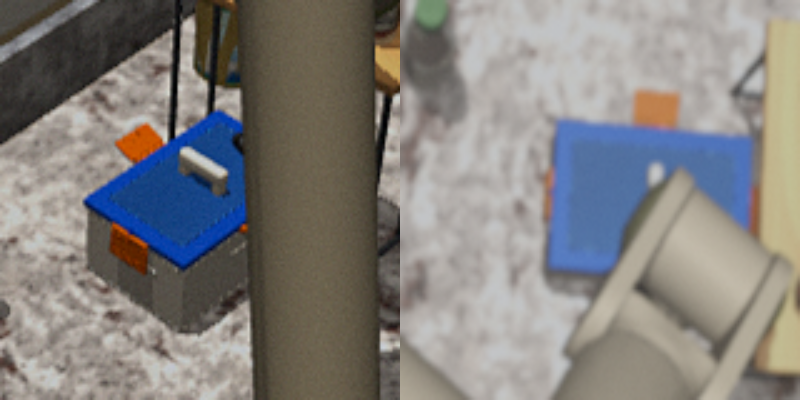

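The -x tab at (128,248) has snapped flat against the wall. The lid is level, and the far tab at (140,142) is still open. Next is tab d, on the robot's side.

Request:
{"op": "move_arm", "data": {"steps": [1,0,-0.001,0.015,0,0,0,1,0,-0.001,0.026,0,0,0,1,0,-0.001,0.032,0,0,0,1,0,-0.001,0.037,0,0,0,1,0,-0.001,0.042,0,0,0,1,0,-0.001,0.046,0,0,0,1,0,-0.001,0.048,0,0,0,1,0,-0.001,0.048,0,0,0]}}

```text
clock: 10.07
position: [0.4564, -0.1827, 0.0719]
orientation: [3.141, -0.002, -0.05]
ft_force: [0.2, 0.7, 0.4]
width: -0.0002
grip_force: 0.0
```

```bash
python3 - <<'E'
from h import *
print(rel(bp(-.0,-.091,.14),Y0), rel(bp(-.03,.0,.15),Y0),rel(bp(0,.091,.12),Y0))
E
```

```text
(array([-0.0001,  0.0014, -0.0681]), array([ 0.0009, -0.0023, -0.0001])) (array([ 0.091 , -0.0286, -0.0779]), array([ 0.0009, -0.0023, -0.0001])) (array([ 0.1819,  0.0013, -0.0477]), array([ 0.0009, -0.0023, -0.0001]))
```

Request:
{"op": "move_arm", "data": {"steps": [1,0,0,-0.03,0,0,0,1,0,0,-0.065,0,0,0,1,0.03,-0.02,-0.078,0,0,0,1,0.07,-0.03,-0.078,0,0,0,1,0.11,-0.03,-0.078,0,0,0,1,0.15,-0.01,-0.07,0,0,0,1,0.182,0.001,-0.048,0,0,0,1,0.182,0.001,-0.048,0,0,0,1,0.182,0.001,-0.048,0,0,0]}}

```text
clock: 10.82
position: [0.6383, -0.1931, 0.1179]
orientation: [-3.141, 0.001, -0.05]
ft_force: [-0.6, 0.6, 0.2]
width: -0.0002
grip_force: 0.0
```

```bash
python3 - <<'E'
from h import *
print(bot.get_obs()['position'],rel(bp(0,.091,.072),Y0))
E
```

```text
[ 0.6382583  -0.19307117  0.11788444] (array([-0.0003,  0.    ,  0.0459]), array([-0.0005,  0.001 , -0.0004]))
```

Request:
{"op": "move_arm", "data": {"steps": [1,0,0,0.014,0,0,0,1,0,0,0.024,0,0,0,1,0,0,0.03,0,0,0,1,0,0,0.035,0,0,0,1,0,0,0.04,0,0,0,1,0,0,0.044,0,0,0,1,0,0,0.046,0,0,0,1,0,0,0.046,0,0,0]}}

```text
clock: 11.48
position: [0.6375, -0.1927, 0.074]
orientation: [3.141, -0.001, -0.05]
ft_force: [0.8, -0.4, 0.5]
width: -0.0002
grip_force: 0.0
```

```bash
python3 - <<'E'
from h import *
print(rel(bp(0,.091,.18),Y0),rel(bp(-.05,0,.25),Y0),bot.get_obs()['joint_positions'])
E
```

```text
(array([ 0.0005,  0.0004, -0.106 ]), array([ 0.0006, -0.0008, -0.0003])) (array([-0.0904, -0.0496, -0.1761]), array([ 0.0006, -0.0008, -0.0003])) [-4.70872671e-01  7.14742394e-01  1.16314434e+00 -1.98498836e-04
  1.26269142e+00  1.15019615e+00]
```

Request:
{"op": "move_arm", "data": {"steps": [1,0,0,-0.04,0,0,0,1,0,0,-0.08,0,0,0,1,-0.02,-0.01,-0.12,0,0,-0.12,1,-0.05,-0.03,-0.15,0,0,-0.24,1,-0.09,-0.05,-0.176,0,0,-0.36,1,-0.09,-0.06,-0.176,0,0,-0.48,1,-0.09,-0.06,-0.176,0,0,-0.6,1,-0.09,-0.06,-0.176,0,0,-0.72,1,-0.09,-0.06,-0.176,0,0,-0.84,1,-0.09,-0.06,-0.176,0,0,-0.96]}}

```text
clock: 12.32
position: [0.5503, -0.1281, 0.2505]
orientation: [3.139, -0.0, 0.916]
ft_force: [0.0, -0.2, 0.4]
width: -0.0002
grip_force: 0.0
```

```bash
cat >> h.py <<'E'
def leanR(deg): return (Ro.from_euler('z',a+np.pi)*Ro.from_euler('x',np.pi)*Ro.from_euler('y',-np.radians(deg)))
def relR(p,R1):
    o=bot.get_obs(); R=Ro.from_euler('xyz',o['orientation'])
    return np.round(R.inv().apply(np.array(p)-o['position']),4),np.round((R.inv()*R1).as_rotvec(),4)
E
python3 - <<'E'
from h import *
L=leanR(45); print('tool z',L.as_matrix()[:,2],'y',L.as_matrix()[:,1])
print(bot.get_obs()['joint_positions'],relR(bp(-.06,0,.25),leanR(0)),relR(bp(-.06,0,.25),L))
E
```

```text
tool z [-0.03528158 -0.70622603 -0.70710678] y [ 9.98754434e-01 -4.98956902e-02  2.22044605e-16]
[-4.38009132e-01  3.93809505e-01  1.22022012e+00 -2.04672514e-04
  1.52526501e+00  2.16995245e-01] (array([-0.0006,  0.    ,  0.0005]), array([ 2.300e-03,  4.000e-04, -6.051e-01])) (array([-0.0006,  0.    ,  0.0005]), array([-0.2353, -0.7604, -0.5742]))
```

Request:
{"op": "move_arm", "data": {"steps": [1,0,0,0,-0.03,-0.095,-0.072,1,0,0,0,-0.06,-0.19,-0.144,1,0,0,0,-0.09,-0.285,-0.216,1,0,0,0,-0.12,-0.38,-0.288,1,0,0,0,-0.15,-0.475,-0.36,1,0,0,0,-0.18,-0.57,-0.432,1,0,0,0,-0.21,-0.665,-0.5,1,0,0,0,-0.235,-0.76,-0.574,1,0,0,0,-0.235,-0.76,-0.574,1,0,0,0,-0.235,-0.76,-0.574]}}

```text
clock: 13.15
position: [0.5505, -0.1276, 0.2499]
orientation: [-3.141, 0.782, 1.514]
ft_force: [-0.1, -0.8, 0.4]
width: 0.0003
grip_force: 0.0
```

```bash
python3 - <<'E'
from h import *
L=leanR(45); o=bot.get_obs(); print(o['joint_positions'],o['position'],o['ft_force'])
for u,z in((.04,.205),(.10,.135),(.130,.115),(.130,.099),(.130,.080)): print(u,z,relR(bp(u,0,z),L))
g=grab('top'); f=grab('scene')
aa=f['image'][110:310,270:470]; b=g['image'][170:320,310:490]
cv2.imwrite('pics/s6.png',np.hstack([cv2.resize(aa,(400,400)),cv2.resize(b,(400,400))])[...,::-1])
E
```

```text
[-0.11463416  0.44992779  1.35400472 -0.80214871  1.36618367  0.1260109 ] [ 0.55053483 -0.12755206  0.24987157] [-0.05652127 -0.76080483  0.35356883]
0.04 0.205 (array([-0.04  ,  0.0002,  0.1031]), array([-0.0052, -0.003 , -0.0049]))
0.1 0.135 (array([-0.0332,  0.0007,  0.195 ]), array([-0.0052, -0.003 , -0.0049]))
0.13 0.115 (array([-0.0404,  0.0009,  0.2303]), array([-0.0052, -0.003 , -0.0049]))
0.13 0.099 (array([-0.0291,  0.0009,  0.2417]), array([-0.0052, -0.003 , -0.0049]))
0.13 0.08 (array([-0.0157,  0.0009,  0.2552]), array([-0.0052, -0.003 , -0.0049]))
```

View pics/s6.png

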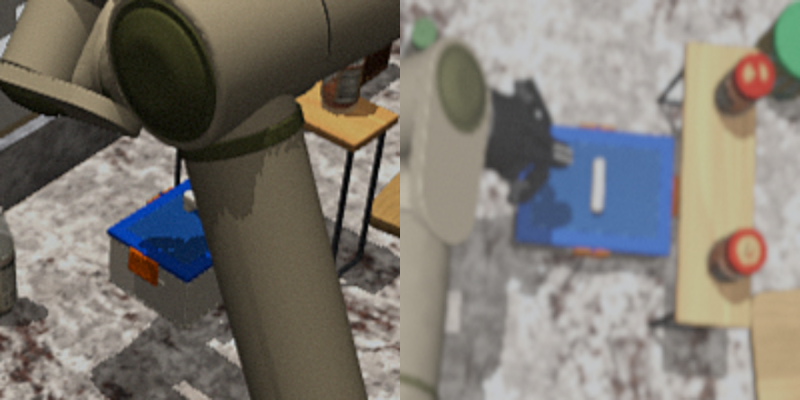

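Top view: tabs b (605,127) and d (590,250) are closed, and only tab a, at (677,185) by the shelf edge, remains open. I'll approach along the leaning tool axis.

Request:
{"op": "move_arm", "data": {"steps": [1,-0.015,0,0.035,0,0,0,1,-0.0291,0.0005,0.07,0,0,-0.005,1,-0.0291,0.001,0.11,0,0,-0.005,1,-0.0291,0.001,0.14,0,0,-0.005,1,-0.0291,0.001,0.17,0,0,-0.005,1,-0.0291,0.001,0.2,0,0,-0.005,1,-0.0291,0.001,0.215,0,0,-0.005,1,-0.0291,0.001,0.215,0,0,-0.005,1,-0.0291,0.001,0.215,0,0,-0.005]}}

```text
clock: 14.0
position: [0.5418, -0.3017, 0.1193]
orientation: [-3.139, 0.784, 1.517]
ft_force: [0.1, -0.3, 0.2]
width: 0.0001
grip_force: 0.0
```

```bash
python3 - <<'E'
from h import *
L=leanR(45); o=bot.get_obs(); print(o['joint_positions'],o['position'],o['ft_force'])
for u,z in((.130,.099),(.130,.080)): print(u,z,relR(bp(u,0,z),L))
lidpose('top'); f=grab('scene'); g=grab('top')
aa=f['image'][110:310,270:470]; b=g['image'][170:320,310:490]
cv2.imwrite('pics/s7.png',np.hstack([cv2.resize(aa,(400,400)),cv2.resize(b,(400,400))])[...,::-1])
E
```

```text
[-0.42341255  0.60662638  1.50862585 -0.94716411  0.94898402  0.18224523] [ 0.5418282  -0.30166637  0.11931602] [ 0.07205725 -0.31983325  0.20196973]
0.13 0.099 (array([ 0.0025, -0.0003,  0.0262]), array([-0.0057, -0.0009, -0.0029]))
0.13 0.08 (array([ 0.0159, -0.0003,  0.0396]), array([-0.0057, -0.0009, -0.0029]))
top 284 [ 0.5001 -0.2446] [0.0875 0.0455] 84.34 ztop 0.0856 slope [0.041 0.002]
```

View pics/s7.png

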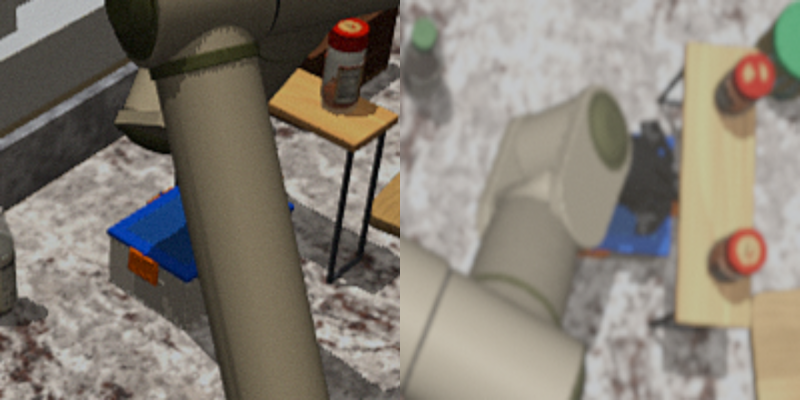

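The gripper is just in front of the shelf edge, with no contact force. Now I'll press tab a.

Request:
{"op": "move_arm", "data": {"steps": [1,0.002,0,0.012,-0.005,0,-0.003,1,0.0025,0,0.022,-0.005,0,-0.003,1,0.0025,0,0.026,-0.005,0,-0.003,1,0.006,0,0.03,-0.005,0,-0.003,1,0.01,0,0.034,-0.005,0,-0.003,1,0.014,0,0.038,-0.005,0,-0.003,1,0.016,0,0.04,-0.005,0,-0.003]}}

```text
clock: 14.73
position: [0.5411, -0.3171, 0.0785]
orientation: [-3.139, 0.784, 1.526]
ft_force: [-0.6, -0.1, -0.2]
width: -0.0001
grip_force: 0.1
```

Request:
{"op": "move_arm", "data": {"steps": [1,0,0,0,0,0,0,1,0.001,0,0.001,0,0,0,1,0.002,0,0.002,0,0,0,1,0.002,0,0.002,0,0,0]}}

```text
clock: 15.07
position: [0.5412, -0.3179, 0.0768]
orientation: [-3.139, 0.786, 1.525]
ft_force: [0.2, -4.4, 2.7]
width: -0.0002
grip_force: 2.2
```

Request:
{"op": "move_arm", "data": {"steps": [1,-0.006,0,-0.006,0,0,0,1,-0.014,0,-0.014,0,0,0,1,-0.017,0,-0.04,0,0,0,1,-0.017,0,-0.08,0,0,0,1,-0.017,0,-0.12,0,0,0,1,-0.017,0,-0.16,0,0,0,1,-0.017,0,-0.2,0,0,0,1,-0.017,0,-0.24,0,0,0,1,-0.017,0,-0.24,0,0,0]}}

```text
clock: 15.82
position: [0.5504, -0.156, 0.2645]
orientation: [3.13, 0.785, 1.521]
ft_force: [0.3, -0.4, -0.3]
width: -0.0
grip_force: 0.0
```

```bash
python3 - <<'E'
from h import *
o=bot.get_obs(); print(o['joint_positions'],o['position'],o['ft_force'],o['orientation'])
lidpose('top'); f=grab('scene'); g=grab('top')
P=cloud(g); h=cv2.cvtColor(g['image'],cv2.COLOR_RGB2HSV)
m=(h[...,0]>5)&(h[...,0]<20)&(h[...,1]>100); q=P[m&(abs(P[...,0]-.547)<.13)&(abs(P[...,1]+.19)<.16)&(P[...,2]<.12)]
d=q[:,:2]-C; uv=np.c_[d@ex,d@ey,q[:,2]]
for nm,s in(('a',uv[:,0]>.095),('c',uv[:,0]<-.095),('b',uv[:,1]>.06),('d',uv[:,1]<-.06)): 
    k=uv[s]; print(nm,len(k),np.round(k.min(0),3) if len(k) else '',np.round(k.max(0),3) if len(k) else '')
aa=f['image'][110:310,270:470]; b=g['image'][195:295,345:455]
cv2.imwrite('pics/s8.png',np.hstack([cv2.resize(aa,(300,300)),cv2.resize(b,(500,300)) if 0 else cv2.resize(b,(440,300))])[...,::-1])
E
```

```text
[-0.1660201   0.4265253   1.34984288 -0.80524286  1.33294613  0.06610177] [ 0.55037045 -0.15602912  0.26450057] [ 0.25475639 -0.35807906 -0.34290412] [3.13006609 0.78499687 1.5206863 ]
top 2110 [ 0.547  -0.1891] [0.2043 0.1329] 87.18 ztop 0.0856 slope [0.02  0.016]
a 0  
c 12 [-0.107 -0.018  0.063] [-0.106  0.014  0.09 ]
b 0  
d 26 [-0.018 -0.072  0.053] [ 0.023 -0.07   0.089]
```

View pics/s8.png

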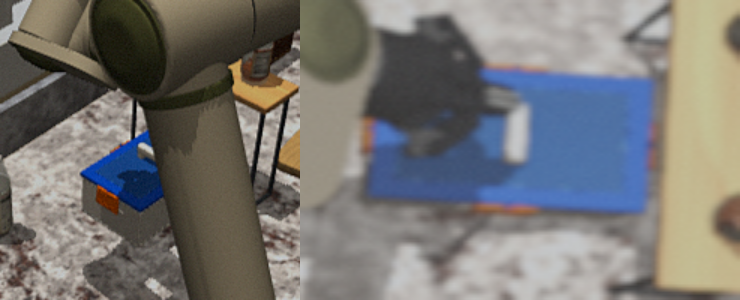

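```bash
python3 - <<'E'
from h import *
g=grab('top'); P=cloud(g); h=cv2.cvtColor(g['image'],cv2.COLOR_RGB2HSV)
d=P[...,:2]-C; U=d@ex; V=d@ey; Z=P[...,2]
bl=(h[...,0]>100)&(h[...,0]<130)&(h[...,1]>100)&(Z<.12)
for su in(-1,0,1):
    print([ (int(m.sum()),round(float(np.median(Z[m])),4)) for sv in(-1,0,1) for m in [bl&(abs(U-su*.08)<.02)&(abs(V-sv*.05)<.015)] if m.sum()>5])
m=bl&(Z>.075)&(Z<.095)&(abs(U)<.1)&(abs(V)<.065); print(np.linalg.lstsq(np.c_[U[m],V[m],np.ones(m.sum())],Z[m],rcond=None)[0])
red=(h[...,1]>100)&((h[...,0]<25)|(h[...,0]>172))&(abs(V)<.03)&(U>.09)&(U<.15)&(Z<.12)
print('a',red.sum(),np.round(np.percentile(U[red],[0,50,100]),3) if red.sum() else '',np.round(np.percentile(Z[red],[0,50,100]),3) if red.sum() else '')
E
```

```text
[(136, 0.0858), (45, 0.0857)]
[(138, 0.0861), (60, 0.0861), (79, 0.0858)]
[(140, 0.0845), (132, 0.0858), (130, 0.0852)]
[-0.001836    0.0030046   0.08556761]
a 0
```

```bash
python3 - <<'E'
from h import *
f=grab('top'); P=cloud(f); h=cv2.cvtColor(f['image'],cv2.COLOR_RGB2HSV)
o=np.load('top0.npz')
for c in range(428,440): p=P[243,c]; print(c,h[243,c],np.round((p[:2]-C)@ex,3),np.round(p[2],3))
E
```

```text
428 [110 149 190] 0.092 0.082
429 [109 152 189] 0.095 0.081
430 [110 151 186] 0.098 0.084
431 [111 143 168] 0.101 0.081
432 [122  82 134] 0.102 0.09
433 [159  34 104] 0.106 0.086
434 [ 13  32 113] 0.129 -0.0
435 [ 16  47 131] 0.13 0.005
436 [ 19  77 163] 0.083 0.226
437 [ 20  76 189] 0.084 0.231
438 [ 22  71 195] 0.087 0.232
439 [ 23  71 194] 0.089 0.235
```

```bash
python3 -c "
from workcell import bot
print(bot.close_job())"
```

```text
the job is handed in; nothing more can be done
None
```

The lid is seated level on the box and all four tabs look snapped home, including the one under the shelf, whose closing I inferred from the top camera rather than seeing the tab itself. The bottle and jars were not touched, and the job is handed in; no verdict came back.

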